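# Open the child-resistant bottle of wood finish

## Task

Open the tilted amber bottle in the plywood cradle: push its child-resistant cap in along the bottle's axis, and while it is held in turn it anticlockwise (seen from above the cap) past its catch, then lift it off. Set the cap down, top up, flat on the round tray of the little plywood cake stand, without dropping it, and leave the other things on the table where they are.

Things in the scene. Friction and masses are not known exactly. Their poses are not given: they have to be found in the camera images.
- cap: White ribbed round plastic cap, 58 mm diameter, 33.5 mm high, about 60 g, with a thin raised bar on its flat top along its x axis. Origin: centre of the open lower edge; z: the cap's axis, out through its top. It starts locked on the bottle, tilted 30 degrees. Two inner tabs, at its +x and -x, sit under lugs of the neck; a spring pushes it outwards with 6 N (10 N when fully pushed in).
- cap_top (a point): Centre of the cap's flat top, 33.5 mm from its origin along z; axes as the cap's. Clockwise turning is always blocked. Anticlockwise (positive about z) is blocked until the cap is pushed in over 4 mm (it bottoms at 6.5 mm); keep it pushed in until turned 45 degrees. Turned 45 to 130 degrees it is free and pulls straight off along its axis; 40 mm of pull clears the neck.
- seat (a point): Fixed point on the bottle's axis where the cap's origin lies while locked. z: along the bottle's axis outwards, 30 degrees from vertical; x: as the cap's x when locked. Amber glass bottle, 68 mm diameter, clipped fast in the cradle; its shoulder starts 9 mm below this point and has full width 23 mm below; the neck rises 22 mm above it, its sprung plug up to 30 mm.
- cradle: Plywood cradle with scalloped base 165 x 130 mm, fixed to the table, holding the bottle tilted. Origin: on the table, centre line; x points from the leaning mouth towards the bottle's foot, that is, the bottle leans 30 degrees from vertical towards the cradle's -x; the cap is about 13 to 30 mm on the -x side of the origin, its top 170 mm above the table. Nothing of the cradle is higher than 110 mm.
- stand: Loose round plywood cake stand, 0.35 kg, 90 mm high, tray 128 mm diameter outside on a cross-shaped foot. Origin: centre of its underside, z up.
- tray (a point): Centre of the stand's flat tray surface, 85 mm above the stand's origin, z up. The flat is 116 mm across inside a rim 6 mm wide and 5 mm high.
- paint_jar: Bystander: paint jar, 68 mm diameter, 85 mm high. Origin: centre of underside.
- stir_stick: Bystander: wooden stirring stick lying flat, 150 x 18 x 6 mm, along its x. Origin: centre of underside.
- ochre_jar: Bystander: paint jar, 68 mm diameter, 85 mm high. Origin: centre of underside.
- tall_bottle: Bystander: plain upright bottle, 60 mm diameter, 150 mm high. Origin: centre of underside.
- brush_pot: Bystander: pot 72 mm diameter, 90 mm high, with brushes up to 180 mm. Origin: centre of underside.
- sanding_block: Bystander: cork sanding block 100 x 62 x 35 mm. Origin: centre of underside.
- palette_knife: Bystander: spatula 190 mm long lying along its x. Origin: centre of underside.
- scalloped_disc: Bystander: flat scalloped plywood disc, 122 mm diameter, 6 mm thick. Origin: centre of underside.
Not all that is in view belongs to the job. Of the things like the cap, leave any that is purple or turquoise; of the rest the smaller one is meant.

How it is judged:
On the way, in this order (a step that is already met when the one before it is completed fails the run):
1. the cap is pushed in along the bottle's axis by more than 4 mm, still unturned (z of cap in the frame of seat between -0.012 and -0.0038 m and angle between the x axis of cap and the x axis of seat, either way round below 0.6 rad), for 0.05 s.
2. the cap is turned past its catch while still on the neck (angle between the x axis of cap and the x axis of seat, either way round above 0.7 rad and distance between cap and seat below 0.02 m), for 0.05 s.
3. the cap is lifted clear of the bottle (distance between cap and seat above 0.06 m), for 0.1 s.
At the end, for the whole second after the job is handed in: The cap lies still, top up (within 6 degrees), flat on the tray (its lower edge within 4 mm of the tray surface, its centre within 33 mm of the tray's centre), and the stand stands upright on the table (horizontal distance between cap and tray below 0.033 m and z of cap in the frame of tray between -0.004 and 0.004 m and angle between each of cap, stand's own z axis and vertical below 0.1 rad and linear speed of cap below 0.02 m/s and height (world z) of stand below 0.01 m); the robot touches nothing.
It fails at once if the cap is dropped (falls freely by more than about 25 mm) (contact force between cap and anything else below 0.02 N and linear speed of cap above 0.7 m/s).
It fails at once if another thing on the table is moved more than 25 mm (distance of any of paint_jar, stir_stick, ochre_jar, tall_bottle, brush_pot, sanding_block, palette_knife, scalloped_disc from where it was at the start of the episode above 0.025 m).
It also fails if it takes over 48 s, if anything falls off the work surface, if the arm or the gripper's body presses on something with over 40 N, if the wrist force passes 120 N, or if a joint passes its speed limit or range.

## Robot

A 6-joint arm with a two-finger parallel gripper is mounted at the origin on the work surface. World frame = base frame: x ahead of the robot, y to its left, z up, the work surface at z = 0. Lengths are in m, angles in rad, forces in N, time in s.
With the tool pointing down it reaches from about 0.35 to 0.875 m from the base axis. Payload 15.5 kg.
Tool frame: the origin (TCP) lies at the very end of the fingers, on their centre line; the grasp point (between the pads) lies ctrl.grasp_offset behind it (ctrl.grasp_offset is the distance from the TCP to the grasp point, in m); x points along the fingers, z is the direction in which the jaws open and shut, and the axes are right-handed (so a half turn about x gives the same grasp; the last joint's range is limited). The gripper opens to 85 mm and grips with 20 to 120 N. Pads are 22 mm wide; open, the fingers measure 114 mm over their backs; the gripper's body (76 mm by 85 mm) begins 54 mm behind the grasp point. The pads swing forward as they close: fully open they stand 13 mm farther back than shut.
Start: joints at [-1.244, 0.494, 1.345, -0, 1.302, -0.096], TCP at [0.256, -0.57, 0.231] pointing down, gripper open.
Joint ranges: [-2.91, 2.91], [-0.82, 2.16], [0.22, 2.67], [-1.22, 4.37], [0.12, 2.79], [-3.08, 3.08]. Speed limits (rad/s): [1.89, 1.89, 2.57, 3.01, 3.01, 3.01].

## Interface

Orientations are given as a unit quaternion [w, x, y, z].
In Python, from rig import ctrl gives the robot as it stands. Calls block until the motion is done:
- ctrl.movep(position, orientation): joint-space move of the TCP to a pose.
- ctrl.movel(position, max_speed=0.15, orientation=None): straight line of the TCP; orientation=None keeps the orientation; max_speed is the mean speed in m/s.
- ctrl.goto_joints(angles): joint-space move.
- ctrl.gripper_to(opening): finger opening in m; the grip force is fixed at half the most; returns when the fingers have stopped.
- ctrl.hold(seconds).
- ctrl.inverse_kinematics(position, orientation): joint angles nearest the present ones, or None.
- ctrl.grab_frame(name): name is "scene" or "top" or "wrist"; returns the picture (480x640x3 uint8, red, green, blue); there is no depth.
- ctrl.camera_params(name): a dict with "vfov" (degrees; the focal length in pixels is half the picture's height over the tangent of half this angle, whatever the lens; pixels are square), "cx", "cy" (the principal point, pixels), "D" ([k1, k2, p1, p2, k3] as OpenCV has them; the pictures are not rectified), "R" (3x3) and "t" (3): a world point X has camera coordinates R X + t. Camera axes: x right, y down, z forward; pixel columns grow to the right and rows downward; lengths in m; the calibration is good to about 2 mm. A picture is of the moment at which its call begins: read the wrist's pose just before it. camera_params takes no time and is no camera call; for the wrist camera it gives the pose at the moment of the call.
A pose or a line that the arm cannot do raises ctrl.PlanningError and nothing moves.
- ctrl.finish_job(): hands the job in, once; it reports no verdict.
Readings, each from a call of its own:
- ctrl.get_clock(): time.
- ctrl.get_qpos(): joint angles.
- ctrl.get_joint_vel(): joint speeds.
- ctrl.get_joint_torque(): joint torques, N m.
- ctrl.get_ee_pos(): TCP position.
- ctrl.get_orientation(): TCP orientation.
- ctrl.get_contact_force(): force on the tool from outside, world axes, zero at the start.
- ctrl.get_wrist_torque(): the same for the moment, N m.
- ctrl.get_grip_width(): finger opening in m.
Only numpy, scipy, OpenCV 4.12 (cv2) and the standard library are available. Lean on these libraries where they do the work, as an engineer would, in place of code of your own. Each camera call takes 0.05 s, during which the arm holds its last target. There are 200 camera calls.

## Working session

There is one attempt and no reset: what is moved stays moved. The work goes in short steps, each a Python script; the robot and the scene stay as the last script left them, time stands still between calls to the robot, and variables do not carry over. Pictures are saved under pics/ and viewed, about 8 in all and at most 12, crops included, and the job is handed in when it is done.

```bash
mkdir -p pics; ls; python3 - <<'E'
from rig import ctrl
import cv2,numpy as np
a=[]
for n in("scene","top"):
    f=ctrl.grab_frame(n); cv2.imwrite(f"pics/{n}0.png",f[:,:,::-1])
    p=ctrl.camera_params(n); print(n,p)
print(ctrl.grasp_offset,ctrl.get_clock(),ctrl.get_orientation())
E
```

```text
pics
scene {'vfov': 55.43932837352176, 'cx': 327.45250394992354, 'cy': 241.97038835400917, 'D': array([-0.10721614,  0.        ,  0.        ,  0.        ,  0.        ]), 'R': array([[-0.67153492,  0.74097083, -0.00175317],
       [ 0.52457694,  0.47374548, -0.70737844],
       [-0.52331624, -0.475949  , -0.70683284]]), 't': array([ 0.33311221, -0.18654299,  1.58298216])}
top {'vfov': 51.6870825107441, 'cx': 316.655838089886, 'cy': 242.39687899062784, 'D': array([0.02145917, 0.        , 0.        , 0.        , 0.        ]), 'R': array([[-1.91292042e-02, -9.99816527e-01,  9.92679395e-04],
       [-9.98495466e-01,  1.90528779e-02, -5.14178263e-02],
       [ 5.13894792e-02, -1.97476798e-03, -9.98676735e-01]]), 't': array([0.0053677 , 0.51887919, 1.36166333])}
0.0187 0.1 [ 0.59328022  0.38450444  0.59388842 -0.38402013]
```

View pics/scene0.png

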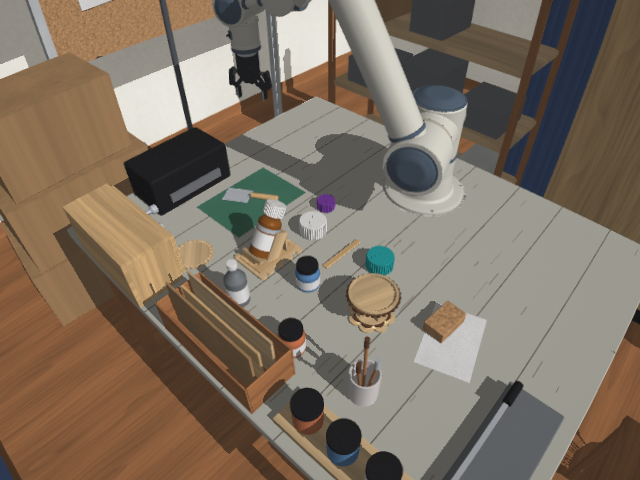

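View pics/top0.png

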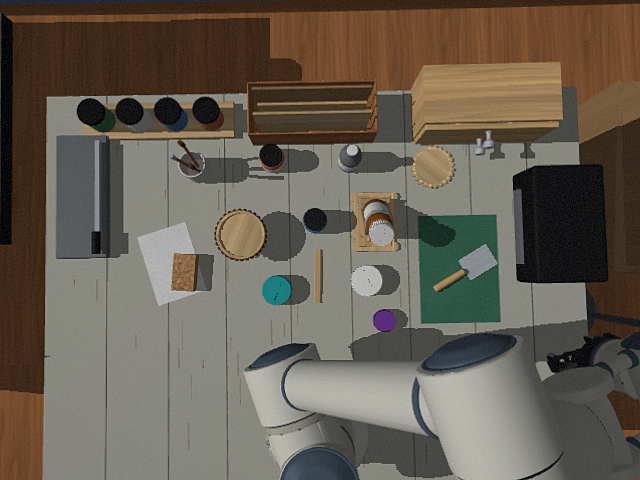

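The scene shows the tilted bottle with the white cap at about (274,208) in scene and (381,233) in top. The stand is at (373,295) in scene and (241,235) in top. The loose white, purple and teal caps are decoys. I'll take close crops next.

```bash
cat > h.py <<'E'
import numpy as np,cv2
from scipy.spatial.transform import Rotation as Ro
def K(p):
    f=240/np.tan(np.radians(p['vfov']/2)); return np.array([[f,0,p['cx']],[0,f,p['cy']],[0,0,1]])
def ray(p,uv):
    n=cv2.undistortPoints(np.array([[uv]],float),K(p),p['D'])[0,0]
    d=p['R'].T@np.array([n[0],n[1],1]); return -p['R'].T@p['t'], d/np.linalg.norm(d)
def atz(p,uv,z):
    o,d=ray(p,uv); return o+d*(z-o[2])/d[2]
def tri(obs):
    A=np.zeros((3,3));b=np.zeros(3);R=[]
    for p,uv in obs:
        o,d=ray(p,uv);M=np.eye(3)-np.outer(d,d);A+=M;b+=M@o;R.append((M,o))
    X=np.linalg.solve(A,b); return X,[np.linalg.norm(M@(X-o)) for M,o in R]
def proj(p,X):
    return cv2.projectPoints(np.atleast_2d(X).astype(float),cv2.Rodrigues(p['R'])[0],p['t'],K(p),p['D'])[0][:,0]
E
python3 - <<'E'
from rig import ctrl
from h import *
s=cv2.imread('pics/scene0.png');t=cv2.imread('pics/top0.png')
r=lambda im,x,y,w,h,k:cv2.resize(im[y:y+h,x:x+w],None,fx=k,fy=k,interpolation=cv2.INTER_CUBIC)
a=np.hstack([r(t,345,185,66,70,6),r(s,235,190,66,70,6)])
cv2.imwrite('pics/c1.png',a)
T=ctrl.camera_params('top');S=ctrl.camera_params('scene')
print(tri([(T,(381.5,233)),(S,(276,207))]))
print('stand',tri([(T,(241,235)),(S,(374,293))]))
E
```

```text
(array([ 0.53054369, -0.1645287 ,  0.15773132]), [np.float64(0.0017548043546648747), np.float64(0.001754804354664944)])
stand (array([0.53790964, 0.19518044, 0.08395427]), [np.float64(0.0010406414718157828), np.float64(0.001040641471815802)])
```

View pics/c1.png

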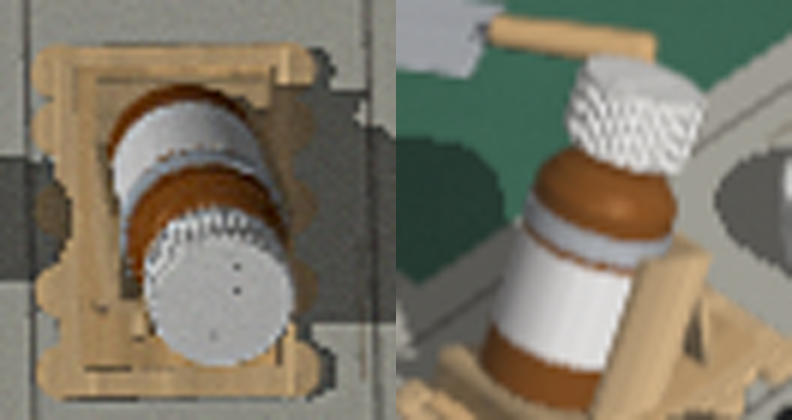

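Crops: in top, the cap's top disc is centred at about (381.7,233). In scene its top ellipse is at about (275.7,204). The bottle leans towards the robot, roughly along -x. I'll move to a hover along the axis and look with the wrist camera.

```bash
cat >> h.py <<'E'
def tool(axis_out,phi):
    """tool x = -axis_out, jaws z = horizontal perpendicular turned by phi about axis_out"""
    a=axis_out/np.linalg.norm(axis_out); h=np.cross([0,0,1.],a)
    if np.linalg.norm(h)<1e-3: h=np.array([0,1.,0])
    h/=np.linalg.norm(h)
    z=Ro.from_rotvec(a*phi).apply(h); x=-a; y=np.cross(z,x)
    q=Ro.from_matrix(np.c_[x,y,z]).as_quat(); return q[[3,0,1,2]]
E
python3 - <<'E'
from rig import ctrl
from h import *
T=ctrl.camera_params('top');S=ctrl.camera_params('scene')
c,e=tri([(T,(381.7,233)),(S,(275.7,204))]);print(c,e)
for uv in [(355,192.5),(395,192.5),(355,251),(395,251)]: print(atz(T,uv,0.012))
a=np.array([-.5,0,.866])
P=c+a*.17
for d in range(-180,181,30):
    q=ctrl.inverse_kinematics(P,tool(a,np.radians(d)))
    q2=ctrl.inverse_kinematics(c-a*.035,tool(a,np.radians(d)))
    print(d,None if q is None else q.round(2),None if q2 is None else q2.round(2))
E
```

```text
[ 0.53019276 -0.16398749  0.16869378] [np.float64(0.0011712245620363862), np.float64(0.0011712245620363927)]
[ 0.65635645 -0.11423163  0.012     ]
[ 0.65418183 -0.22579554  0.012     ]
[ 0.49302485 -0.11047909  0.012     ]
[ 0.4909163  -0.22139038  0.012     ]
-180 [-0.72 -0.    1.94  0.45  0.85 -2.53] [-0.55  0.43  2.    0.84  0.36 -2.87]
-150 [-0.72 -0.    1.94  0.45  0.85 -3.06] [-0.55  0.43  2.    0.84  0.36  2.89]
-120 [-0.72 -0.    1.94  0.45  0.85  2.7 ] [-0.55  0.43  2.    0.84  0.36  2.37]
-90 [-0.72 -0.    1.94  0.45  0.85  2.18] [-0.55  0.43  2.    0.84  0.36  1.85]
-60 [-0.72 -0.    1.94  0.45  0.85  1.66] [-0.55  0.43  2.    0.84  0.36  1.32]
-30 [-0.72 -0.    1.94  0.45  0.85  1.13] [-0.55  0.43  2.    0.84  0.36  0.8 ]
0 [-0.72 -0.    1.94  0.45  0.85  0.61] [-0.55  0.43  2.    0.84  0.36  0.28]
30 [-0.72 -0.    1.94  0.45  0.85  0.09] [-0.55  0.43  2.    0.84  0.36 -0.25]
60 [-0.72 -0.    1.94  0.45  0.85 -0.44] [-0.55  0.43  2.    0.84  0.36 -0.77]
90 [-0.72 -0.    1.94  0.45  0.85 -0.96] [-0.55  0.43  2.    0.84  0.36 -1.3 ]
120 [-0.72 -0.    1.94  0.45  0.85 -1.48] [-0.55  0.43  2.    0.84  0.36 -1.82]
150 [-0.72 -0.    1.94  0.45  0.85 -2.01] [-0.55  0.43  2.    0.84  0.36 -2.34]
180 [-0.72 -0.    1.94  0.45  0.85 -2.53] [-0.55  0.43  2.    0.84  0.36 -2.87]
```

```bash
python3 - <<'E'
from rig import ctrl
from h import *
c=np.array([.530,-.164,.1697]); az=np.pi-.023
a=np.array([.5*np.cos(az),.5*np.sin(az),.866])
ctrl.movep(c+a*.15,tool(a,0))
p=ctrl.camera_params('wrist'); f=ctrl.grab_frame('wrist')[:,:,::-1].copy()
np.save('w1.npy',p,allow_pickle=True); cv2.imwrite('pics/w1raw.png',f)
print(proj(p,c),ctrl.get_clock(),-p['R'].T@p['t'],ctrl.get_contact_force())
h=np.cross([0,0,1.],a);h/=np.linalg.norm(h);u=np.cross(a,h)
def circ(z,r,col):
    t=np.linspace(0,2*np.pi,90)[:,None]
    cv2.polylines(f,[proj(p,c+a*(z-.0335)+r*(np.cos(t)*h+np.sin(t)*u)).astype(int)],True,col,1)
circ(.0335,.029,(0,0,255));circ(0,.029,(0,255,0));circ(-.023,.034,(255,0,0))
cv2.imwrite('pics/w1.png',f)
E
```

```text
[[315.19970842 224.90783588]] 1.8167 [ 0.45195842 -0.16299207  0.46358584] [0.374318   0.72436056 0.15237459]
```

View pics/w1.png

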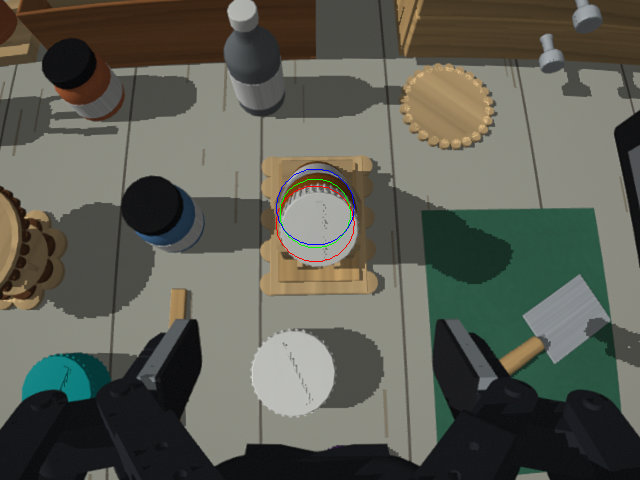

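The wrist view shows the cap's top at about (320,228), against my projection of (315,225). That is a few mm off. I'll zoom in for a fit.

```bash
python3 - <<'E'
import cv2
f=cv2.imread('pics/w1raw.png')[145:305,255:385]
a=cv2.resize(f,None,fx=3.6,fy=3.6,interpolation=cv2.INTER_CUBIC)
cv2.imwrite('pics/c2.png',a)
E
```

```text
(no output)
```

View pics/c2.png

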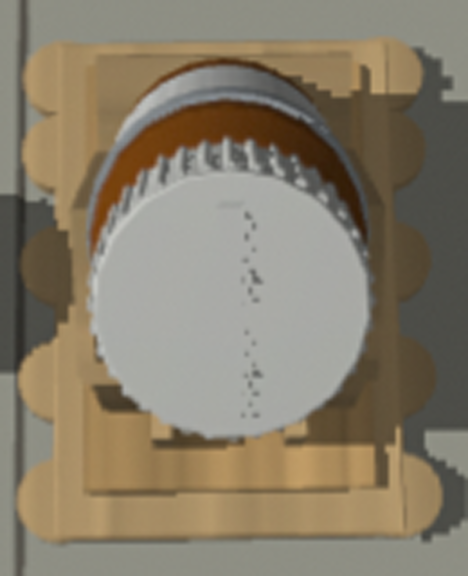

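The cap's top disc spans 95–370 by 172–437 in the crop, so its centre is wrist pixel (319.4,229.6). I'll fit all views jointly.

```bash
python3 - <<'E'
from rig import ctrl
from h import *
from scipy.optimize import least_squares
W=np.load('w1.npy',allow_pickle=True).item();T=ctrl.camera_params('top');S=ctrl.camera_params('scene')
w=(319.4,229.6);t=(381.7,233);s=(275.7,204)
for o in ([(W,w),(T,t)],[(W,w),(S,s)],[(T,t),(S,s)],[(W,w),(T,t),(S,s)]): print(tri(o))
for z in(.012,.02):print(np.array([atz(W,(255+x/3.6,145+y/3.6),z) for x,y in[(62,42),(383,42),(55,537),(405,537)]]).round(4).tolist())
def f(v):
    c=v[:3];az=v[3];a=np.array([.5*np.cos(az),.5*np.sin(az),.866])
    r=[]
    for p,uv,k in((W,w,.8),(T,t,1.7),(S,s,1.7)): r+=list((proj(p,c)[0]-uv)*k)
    r.append((c[2]-.17)*1000)
    sh=c-a*.0565
    r.append((proj(W,sh)[0,0]-318.6)*.8)
    for crop_y,x in((150,187),(200,207)): # axis line in top view
        A=proj(T,c-a*.05)[0];B=proj(T,c-a*.14)[0]; y=185+crop_y/6;u=A[0]+(B[0]-A[0])*(y-A[1])/(B[1]-A[1]); r.append((u-345-x/6)*1.7)
    return np.array(r)
o=least_squares(f,[.53,-.164,.17,np.pi]);print(o.x[:3].round(4),np.degrees(o.x[3]),o.fun.round(1))
E
```

```text
(array([ 0.53236553, -0.16758611,  0.14648371]), [np.float64(0.00027473918574225407), np.float64(0.0002747391857422617)])
(array([ 0.52711578, -0.16672208,  0.16516766]), [np.float64(0.0005159428511791357), np.float64(0.000515942851179223)])
(array([ 0.53019276, -0.16398749,  0.16869378]), [np.float64(0.0011712245620363862), np.float64(0.0011712245620363927)])
(array([ 0.52873572, -0.16584637,  0.16600557]), [np.float64(0.0018928238929866318), np.float64(0.0025343367332378627), np.float64(0.0012456454998237426)])
[[0.6572, -0.1151, 0.012], [0.6549, -0.2215, 0.012], [0.494, -0.1132, 0.012], [0.4915, -0.2206, 0.012]]
[[0.6536, -0.116, 0.02], [0.6513, -0.2204, 0.02], [0.4932, -0.1141, 0.02], [0.4908, -0.2196, 0.02]]
[ 0.528  -0.1661  0.169 ] 176.940827388259 [-1.  -1.5  1.   2.  -0.7 -1.4 -1.   0.2  0.9 -1.5]
```

```bash
cat >> h.py <<'E'
AZ=np.radians(178.5); A=np.array([.5*np.cos(AZ),.5*np.sin(AZ),np.sqrt(.75)])
C=np.array([.528,-.166,.1695])
H=np.cross([0,0,1.],A);H/=np.linalg.norm(H);U=np.cross(A,H)
def loc(v): return np.round([v@H,v@U,v@A],3)   # components along h,u,a
E
python3 - <<'E'
from rig import ctrl
from h import *
P=C-A*.0315
print(loc(ctrl.get_contact_force()))
ctrl.movep(P+A*.08,tool(A,np.pi/2))
ctrl.movel(P,.08)
f0=ctrl.get_contact_force();print('down',loc(f0),ctrl.get_clock())
for w in(.068,.064,.061,.059,.057):
    ctrl.gripper_to(w);f=ctrl.get_contact_force();print(w,ctrl.get_grip_width(),loc(f-f0))
    if np.linalg.norm(f-f0)>8: break
p=ctrl.camera_params('wrist');cv2.imwrite('pics/w2.png',ctrl.grab_frame('wrist')[:,:,::-1])
print(ctrl.get_clock(),loc(ctrl.get_ee_pos()-P))
E
```

```text
[-0.734  0.384 -0.046]
down [-0.935 -0.235 -0.218] 4.5167
0.068 0.06792068396303112 [ 0.834  0.36  -0.62 ]
0.064 0.06416108550254121 [ 0.242 -0.36   0.493]
0.061 0.06113747830654403 [ 1.001 -3.233  0.885]
0.059 0.059354297651808066 [ 1.274 -4.968  3.314]
0.057 0.057331972528547326 [ 0.662 -5.758  4.472]
5.7583 [-0.    -0.001  0.   ]
```

View pics/w2.png

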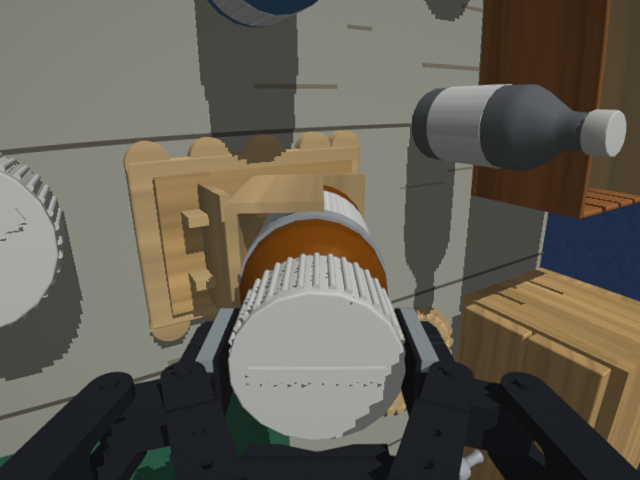

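The cap sits squarely between the pads, its top disc centred at about (317,362). The force on closing says it is about 1.5 mm to the -u side. Next I probe the other direction.

```bash
python3 - <<'E'
from rig import ctrl
from h import *
P=C-A*.0315-U*.0015
ctrl.gripper_to(.085)
ctrl.movel(P,.05)
q=ctrl.get_qpos(); q[5]+=np.pi/2; ctrl.goto_joints(q)
ctrl.movel(P,.05,tool(A,0))
f0=ctrl.get_contact_force();print('f0',loc(f0),ctrl.get_clock())
for w in(.066,.063,.061,.059,.05):
    ctrl.gripper_to(w);f=ctrl.get_contact_force();print(w,ctrl.get_grip_width(),loc(f-f0))
print(ctrl.get_clock(),loc(ctrl.get_ee_pos()-P),ctrl.get_qpos().round(2),loc(ctrl.get_wrist_torque()))
E
```

```text
f0 [ 1.382 -0.299  0.385] 8.1083
0.066 0.06606084114316293 [-1.366  0.534  0.385]
0.063 0.06322329170883684 [-2.304  0.22  -0.922]
0.061 0.06092517999000455 [-1.601 -0.023  0.136]
0.059 0.05939372533124144 [-0.446  0.113  0.549]
0.05 0.05676037358232555 [ 1.257 -0.987  3.483]
9.3083 [0. 0. 0.] [-0.55  0.42  2.01  0.83  0.35  0.31] [-0.37  -0.424 -0.   ]
```

Centred and gripped. Now push, turn and lift.

```bash
python3 - <<'E'
from rig import ctrl
from h import *
P=ctrl.get_ee_pos(); f0=ctrl.get_contact_force()
def say(n): print(n,loc(ctrl.get_contact_force()-f0),loc(ctrl.get_ee_pos()-P),round(ctrl.get_grip_width(),4),loc(ctrl.get_wrist_torque()),ctrl.get_clock())
for d in(.002,.004,.0058):
    ctrl.movel(P-A*d,.02);say(d)
if -5<0:
    ctrl.hold(.15)
    q=ctrl.get_qpos();
    for k in(20,20,20,18):
        q[5]-=np.radians(k);ctrl.goto_joints(q);say(k)
p=ctrl.camera_params('wrist');cv2.imwrite('pics/w3.png',ctrl.grab_frame('wrist')[:,:,::-1])
E
```

```text
0.002 [-1.021  1.384  2.302] [ 0.     0.    -0.002] 0.0567 [-0.291 -0.226  0.019] 9.5583
0.004 [-0.826  0.284  3.168] [-0.     0.    -0.004] 0.0571 [-0.36  -0.306 -0.009] 9.8083
0.0058 [-1.655  0.641  4.609] [-0.     0.    -0.006] 0.057 [-0.396 -0.239  0.033] 10.0583
20 [-2.793 -1.019  5.184] [-0.    -0.    -0.006] 0.057 [-0.359 -0.123  0.056] 10.65
20 [-3.03  -0.536  4.323] [-0.    -0.    -0.006] 0.0572 [-0.429 -0.041  0.053] 11.0917
20 [-2.848  0.645  5.163] [-0.    -0.    -0.006] 0.0572 [-0.289 -0.011  0.071] 11.5333
18 [-3.221  1.357  4.582] [-0.     0.    -0.006] 0.0568 [-0.262 -0.019  0.006] 11.9417
```

View pics/w3.png

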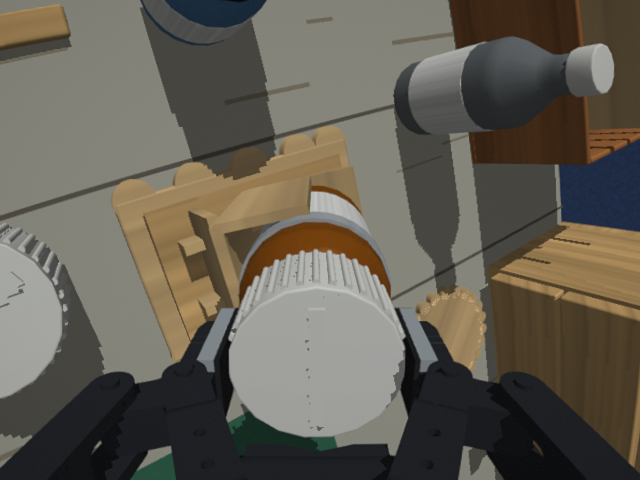

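The bar is now vertical in the gripper frame (it was horizontal at the same gripper angle), so the cap has turned about 78°. Lifting off and going above the tray.

```bash
python3 - <<'E'
from rig import ctrl
from h import *
P=ctrl.get_ee_pos()
ctrl.movel(P+A*.05,.06);print(loc(ctrl.get_contact_force()),ctrl.get_grip_width())
ctrl.movel(P+A*.12,.12)
q0=ctrl.get_qpos();X=np.array([.538,.195,.087+.10])
best=None
for d in range(-180,180,15):
    o=tool(np.array([0,0,1.]),np.radians(d));q=ctrl.inverse_kinematics(X,o)
    if q is not None:
        k=abs(q-q0).max()
        if best is None or k<best[0]: best=(k,d,o)
print(best[:2]);ctrl.movep(X,best[2])
print(ctrl.get_ee_pos(),ctrl.get_grip_width(),ctrl.get_clock())
for n in('scene','top'): cv2.imwrite(f'pics/{n}1.png',ctrl.grab_frame(n)[:,:,::-1])
p=ctrl.camera_params('wrist');np.save('w4.npy',p,allow_pickle=True);f=ctrl.grab_frame('wrist')[:,:,::-1];cv2.imwrite('pics/w4.png',f)
s=cv2.imread('pics/scene1.png')[170:350,300:460]
cv2.imwrite('pics/m4.png',np.hstack([cv2.resize(f,(480,360)),cv2.resize(s,(320,360))]))
print(proj(p,[.538,.195,.085]))
E
```

```text
[-0.153  0.251 -0.743] 0.05688734267034294
(np.float64(0.8791704716536685), -75)
[0.53801212 0.19413029 0.18683804] 0.05672970713882234 15.0833
[[316.93835636 241.33670484]]
```

View pics/m4.png

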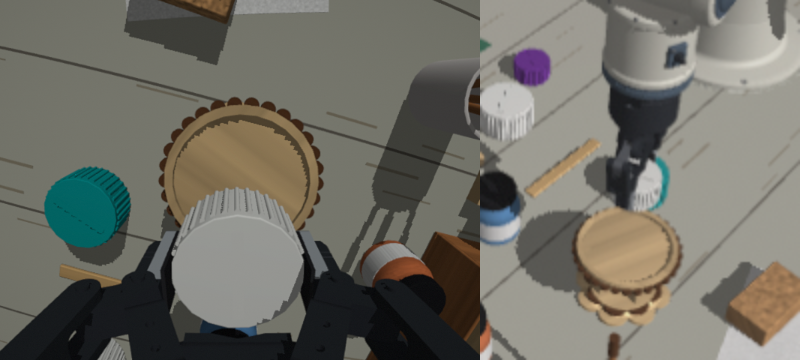

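The tray centre appears at wrist pixel (321,237), against my prediction of (317,241). That agrees to within a few mm, and the cap is held. Lowering with a force check.

```bash
python3 - <<'E'
from rig import ctrl
from h import *
X=ctrl.get_ee_pos();X[:2]=[.538,.195]
X[2]=.097;ctrl.movel(X,.06);ctrl.hold(.2)
f0=ctrl.get_contact_force()
for i in range(18):
    X[2]-=.001;ctrl.movel(X,.02)
    f=ctrl.get_contact_force()-f0
    if f[2]>3:break
print(X,f)
ctrl.gripper_to(.061);ctrl.hold(.2);ctrl.gripper_to(.072);ctrl.hold(.2)
X[2]+=.12;ctrl.movel(X,.06)
p=ctrl.camera_params('wrist');f=ctrl.grab_frame('wrist')[:,:,::-1];cv2.imwrite('pics/w5.png',f)
s=ctrl.grab_frame('scene')[170:350,300:460,::-1];t=ctrl.grab_frame('top')[:,:,::-1];cv2.imwrite('pics/top5.png',t)
cv2.imwrite('pics/m5.png',np.hstack([cv2.resize(f,(480,360)),cv2.resize(s,(320,360))]))
print(proj(p,[[.538,.195,.085],[.538,.195,.1185]]),ctrl.get_clock(),ctrl.get_contact_force())
E
```

```text
[0.538 0.195 0.087] [-4.60009879 -1.58129732 13.19206395]
[[316.90681559 234.29462364]
 [316.96008547 250.19778303]] 22.775 [ 0.95837853  0.68574507 -0.12775325]
```

View pics/m5.png

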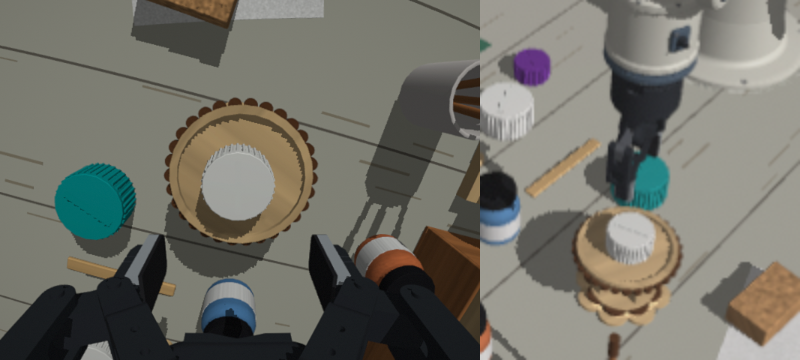

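The cap stands top up and flat near the middle of the tray, its top at about (238,186) in the left panel and the tray centre at about (241,172). The robot is clear, so I'm handing in.

```bash
python3 - <<'E'
from rig import ctrl
ctrl.hold(.3);ctrl.finish_job();print(ctrl.get_clock())
E
```

```text
the job is handed in; nothing more can be done
the job is handed in; nothing more can be done
```

The cap is off the bottle and standing top up on the cake stand's tray. I handed the job in at about 23 s on the robot clock, well under the 48 s limit. `finish_job` gives no verdict, so the result below rests on my own checks.

- **Opening the cap:** I gripped the cap on the bottle, pushed it in 5.8 mm along the axis and turned it 78° anticlockwise. Then I lifted it 120 mm along the axis. The raised bar on its top turned with the gripper, and there was almost no force left when it came off.
- **Setting it down:** I lowered it onto the tray in small steps until contact, which came at the expected height with about 13 N. Then I opened the gripper and backed off 120 mm.
- **Last checks:** The final wrist and scene pictures show the cap flat and roughly central on the tray, with the stand upright. The contact force reads close to zero, so the robot is touching nothing. The bystanders visible in those pictures look unmoved. I did not measure their positions, and the palette knife, scalloped disc, tall bottle and brush pot were not fully in view.
- **Disagreements:** My first estimate of the cap's position was about 3 mm off in each direction against the wrist camera. I corrected it with a joint fit of all the views and a test grip, which still needed a 1.5 mm shift. The push force rose by only about 5 N, less than the 6–10 N given for the spring. About 3–4 N was already on the gripper when it closed, which may account for this.

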